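# Find the loaded sample canister and slide it into the intake bay

### The job

One of the four closed canisters on the blood-collection desk still has samples in it: lift them by their knobs to feel which is the heavy one, then put that one into the intake unit's bay and slide it fully in under the amber roof, and let go. Leave the three empty canisters standing where they were, keep all canisters upright, and do not push the other things on the desk about.

Things in the scene. Friction and masses are not known exactly. Their poses are not given: they have to be found in the camera images.
- can_a_mid (a point): One of four look-alike closed canisters: white drum 84 mm wide, 66 tall; fixed grey lid 88 mm wide, 8 thick; on it a round upright grey knob 32 mm wide, 40 tall, to grip from above near its top; 114 mm tall in all. The point is on its axis, 57 mm above its underside; z up its axis. Empty 0.18-0.24 kg, the loaded one 0.48-0.66 kg; which one changes and can not be seen.
- can_b_mid (a point): One of four look-alike closed canisters: white drum 84 mm wide, 66 tall; fixed grey lid 88 mm wide, 8 thick; on it a round upright grey knob 32 mm wide, 40 tall, to grip from above near its top; 114 mm tall in all. The point is on its axis, 57 mm above its underside; z up its axis. Empty 0.18-0.24 kg, the loaded one 0.48-0.66 kg; which one changes and can not be seen.
- can_c_mid (a point): One of four look-alike closed canisters: white drum 84 mm wide, 66 tall; fixed grey lid 88 mm wide, 8 thick; on it a round upright grey knob 32 mm wide, 40 tall, to grip from above near its top; 114 mm tall in all. The point is on its axis, 57 mm above its underside; z up its axis. Empty 0.18-0.24 kg, the loaded one 0.48-0.66 kg; which one changes and can not be seen.
- can_d_mid (a point): One of four look-alike closed canisters: white drum 84 mm wide, 66 tall; fixed grey lid 88 mm wide, 8 thick; on it a round upright grey knob 32 mm wide, 40 tall, to grip from above near its top; 114 mm tall in all. The point is on its axis, 57 mm above its underside; z up its axis. Empty 0.18-0.24 kg, the loaded one 0.48-0.66 kg; which one changes and can not be seen.
- bay: Fixed white and blue intake unit, 290 mm wide, 190 tall, with a bay in front: side walls, amber see-through roof. Origin: middle of the bay's mouth, at table height; x runs level into the bay, y left looking in, z up. Bay 130 mm wide inside, walls 8 thick, back stop at x = 110 mm. Roof from the mouth (x = 0) inward, underside 136 mm and top 141 mm above the table: no room to hold a knob under it.
- bay_apron (a point): Point on top of the bay's apron, 50 mm in front of the mouth on its middle line, where a canister can be stood down. The apron is a smooth steel plate, top 4 mm above the table, 130 mm wide, from 120 mm in front of the mouth to the bay's back. A canister pushed low down slides in upright; a gripper leaning 25 to 40 degrees, tips leading, can push it in past the mouth without meeting the roof.
- roll: Bystander: roll of blank labels standing flat among the canisters, 50 mm in diameter, 40 mm tall; origin under its centre.
- mouse: Bystander: black computer mouse, about 75 by 60 mm, 34 mm tall; origin on its underside.
- jar: Bystander: small amber jar, 54 mm in diameter, 70 mm tall; origin under its centre.
- sanitiser: Bystander: clear bottle, 64 mm in diameter, 150 mm tall; origin under its centre.
- dish: Bystander: open white dish, 70 by 90 mm, 30 mm tall; origin under its centre.
Things that resemble listed ones, but are neither listed nor needed, are in the scene too. What is shaped like the part that bears can_a_mid but blue, brown or pink is not meant.

How it is judged (in metres and radians):
On the way:
1. a canister is lifted clear of the table (height (world z) of any of can_a_mid, can_b_mid, can_c_mid, can_d_mid above 0.07 m), for 0.1 s.
At the end, for the whole second after the job is handed in: The heavy canister (over 3.4 N on the plate) stands upright, at rest, under the bay roof, its axis 30 mm or more inside the mouth and within 40 mm of the middle line; the other three stand upright, at rest, within 50 mm of their starting places (((x of can_a_mid in the frame of bay between 0.03 and 0.085 m and y of can_a_mid in the frame of bay between -0.04 and 0.04 m and angle between each of can_a_mid, can_b_mid, can_c_mid, can_d_mid's own z axis and vertical below 0.12 rad and contact force between can_a and bay above 3.4 N and linear speed of each of can_a, can_b, can_c, can_d below 0.02 m/s and distance of each of can_b_mid, can_c_mid, can_d_mid from where it was at the start of the episode below 0.05 m) or (x of can_b_mid in the frame of bay between 0.03 and 0.085 m and y of can_b_mid in the frame of bay between -0.04 and 0.04 m and angle between each of can_b_mid, can_a_mid, can_c_mid, can_d_mid's own z axis and vertical below 0.12 rad and contact force between can_b and bay above 3.4 N and linear speed of each of can_b, can_a, can_c, can_d below 0.02 m/s and distance of each of can_a_mid, can_c_mid, can_d_mid from where it was at the start of the episode below 0.05 m) or (x of can_c_mid in the frame of bay between 0.03 and 0.085 m and y of can_c_mid in the frame of bay between -0.04 and 0.04 m and angle between each of can_c_mid, can_a_mid, can_b_mid, can_d_mid's own z axis and vertical below 0.12 rad and contact force between can_c and bay above 3.4 N and linear speed of each of can_c, can_a, can_b, can_d below 0.02 m/s and distance of each of can_a_mid, can_b_mid, can_d_mid from where it was at the start of the episode below 0.05 m) or (x of can_d_mid in the frame of bay between 0.03 and 0.085 m and y of can_d_mid in the frame of bay between -0.04 and 0.04 m and angle between each of can_d_mid, can_a_mid, can_b_mid, can_c_mid's own z axis and vertical below 0.12 rad and contact force between can_d and bay above 3.4 N and linear speed of each of can_d, can_a, can_b, can_c below 0.02 m/s and distance of each of can_a_mid, can_b_mid, can_c_mid from where it was at the start of the episode below 0.05 m))); the robot touches nothing.
It fails at once if a canister is tipped by more than about 35 degrees (angle between any of can_a_mid, can_b_mid, can_c_mid, can_d_mid's own z axis and vertical above 0.6 rad).
It fails at once if a bystander (label roll, mouse, jar, bottle, dish) is shifted by more than 50 mm (distance of any of roll, mouse, jar, sanitiser, dish from where it was at the start of the episode above 0.05 m).
It also fails if it takes over 72 s, if anything falls off the work surface, if the arm or the gripper's body presses on something with over 40 N, if the wrist force passes 120 N, or if a joint passes its speed limit or range.

### The arm

A 6-joint arm with a two-finger parallel gripper is mounted at the origin on the work surface. World frame = base frame: x ahead of the robot, y to its left, z up, the work surface at z = 0. Lengths are in mm, angles in rad, forces in N, time in s.
With the tool pointing down it reaches from about 375 to 900 mm from the base axis. Payload 3.1 kg.
Tool frame: the origin (TCP) lies midway between the tips of the shut fingers; the grasp point (between the pads) lies 19 mm behind it (manip.grip_point_offset is the distance from the TCP to the grasp point, in mm); z points along the fingers, y is the direction in which the jaws open and shut (so a half turn about z gives the same grasp; the last joint's range is limited). The gripper opens to 87 mm and grips with 3 to 60 N. Pads are 19 mm wide; open, the fingers measure 117 mm over their backs; the gripper's body (75 mm by 190 mm) begins 51 mm behind the grasp point.
Start: joints at [-1.341, 0.527, 1.433, -0, 1.181, -0.178], TCP at [247.889, -573.714, 222.548] pointing down, gripper open.
Joint ranges: [-3.08, 3.08], [-0.75, 2.2], [0.22, 2.44], [-1.43, 4.57], [0, 2.65], [-2.85, 2.85]. Speed limits (rad/s): [2.79, 2.79, 3.14, 3.14, 3.14, 3.14].

### API

Orientations are given as a unit quaternion [x, y, z, w].
In Python, from cell import manip gives the robot as it stands.
- The arm moves only by the shell command python3 -m crank 'ROWS'. ROWS is JSON, a list of rows, each a list of 7 numbers: the closure, from 0 (fully open) to 1 (shut), then the shift along the tool's x, y, z in cm, then the turn, a rotation vector about the tool's x, y, z in rad. A call has exactly 10 rows; each row is the pose to reach, as a shift and turn from the pose commanded when the call began, along the tool's axes at that moment; what a row does not reach only later rows make up. A row lasts 1/10 s, in which the tool goes at most 50 mm and 8.59 degrees, less where a joint would pass 70% of its speed; a pose out of reach is approached as far as the arm can. A call with a gripper value outside its range is refused whole. The fingers move at their own pace and stop on an object; the grip force is fixed at half the most. Time passes only in rows, so rows that repeat a pose let the fingers close, or fill a call up. It gives the time, the measured TCP pose, the force and the opening at its end, in the units of the state.
- manip.sense(): the state, without advancing time (a new reading comes with each control period).
- manip.camera(name): name is "scene" or "top" or "wrist"; returns a dict with "pixels" (400x640x3 uint8, red, green, blue), "intrinsics" (3x3 intrinsics, pixels), "position" and "orientation" of the camera in the world. Camera axes: x right, y down, z forward; pixel columns grow to the right and rows downward; lengths in mm; the calibration is good to about 2 mm. The wrist camera is an equidistant fisheye: a pixel r from the principal point sees the ray r / f radians off the axis. A picture is of the moment at which its call begins. There is no depth.
- manip.hand_in(): hands the job in, once; it reports no verdict.
The state is a dict: "time_s": time; "joint_pos": joint angles; "dq": joint speeds; "effort": joint torques, N m; "eef_pos": TCP position; "tcp_rot": TCP orientation; "ft_force": force on the tool from outside, world axes, zero at the start; "moment": the same for the moment, N m; "finger_gap": opening from 0.0 (shut) to 1.0 (fully open).
Only numpy, scipy, OpenCV 4.12 (cv2) and the standard library are available. Lean on these libraries where they do the work, as an engineer would, in place of code of your own. Each camera call takes 0.05 s, during which the arm holds its last target.

## Working session

There is one attempt and no reset: what is moved stays moved. The work goes in short steps, Python scripts to look and compute and a shell command to move; the robot and the scene stay as the last step left them, time stands still between calls to the robot, and variables do not carry over. Pictures are saved under pics/ and viewed, and the job is handed in when it is done.

```bash
ls; mkdir -p pics
python3 - <<'E'
from cell import manip
import cv2
print(manip.sense(), manip.grip_point_offset)
for n in ["scene","top"]:
    c=manip.camera(n); cv2.imwrite(f"pics/{n}0.png",c["pixels"][:,:,::-1]); print(n,c["intrinsics"],c["position"],c["orientation"])
E
```

```text
pics
{'time_s': 0.0, 'joint_pos': array([-1.34145020e+00,  5.28461603e-01,  1.43387224e+00, -4.25508024e-06,
        1.18137749e+00, -1.78518078e-01]), 'dq': array([-0.00123555,  0.00010686,  0.00021079, -0.00133803, -0.00079325,
        0.00015057]), 'effort': array([-1.00229779e-04, -4.40043569e+01, -1.76590651e+01,  6.35273801e-02,
        5.82993426e-02, -1.70475619e-04]), 'eef_pos': array([ 247.75719464, -573.02045256,  221.58398661]), 'tcp_rot': array([ 9.79277102e-01,  2.02522185e-01, -2.88859251e-05, -1.05894686e-03]), 'ft_force': array([ 0.38819311, -0.33342185, -0.18634266]), 'moment': array([ 0.02555738, -0.00454122,  0.03461696]), 'finger_gap': 1.0005736248382893} 18.700000000000003
scene [[390.29855756   0.         320.28733095]
 [  0.         390.29855756 197.25167406]
 [  0.           0.           1.        ]] [ 848.10004492 -710.48266324  556.61133666] [ 0.84418131  0.24371146 -0.13153513 -0.45897837]
top [[361.61848911   0.         318.45073884]
 [  0.         361.61848911 197.72037449]
 [  0.           0.           1.        ]] [411.00398314 -64.30488686 879.32379472] [-0.69772859  0.71538729 -0.03174115  0.01970647]
```

View pics/scene0.png

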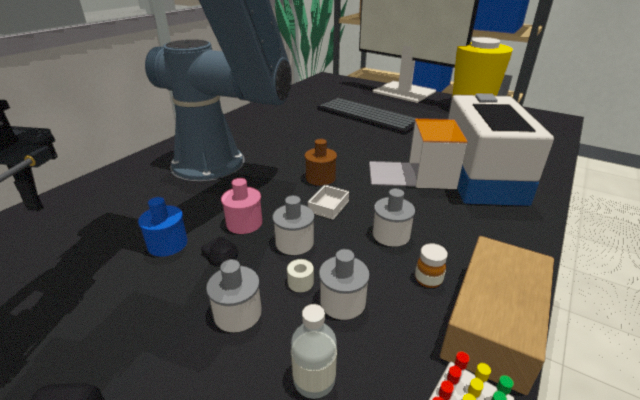

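View pics/top0.png

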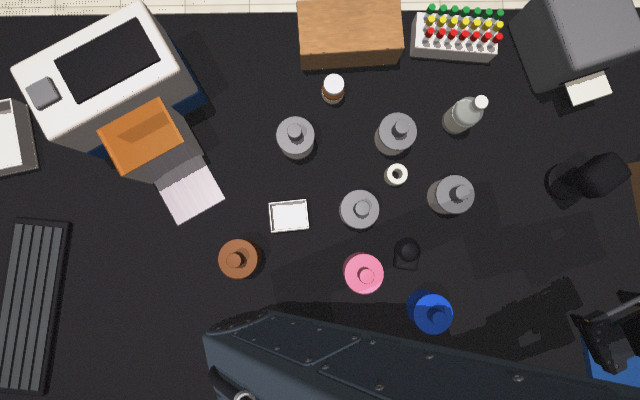

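```bash
cat > h.py <<'E'
import numpy as np, cv2
from scipy.spatial.transform import Rotation as R
from cell import manip
def ray(c,u,v,z):
    K=c["intrinsics"]; d=R.from_quat(c["orientation"]).apply(np.linalg.inv(K)@[u,v,1.]); p=np.array(c["position"])
    return p+d*(z-p[2])/d[2]
def proj(c,P):
    q=R.from_quat(c["orientation"]).inv().apply(np.array(P,float)-c["position"]); q=c["intrinsics"]@q; return q[:2]/q[2]
E
python3 - <<'E'
from h import *
c=manip.camera("top"); im=c["pixels"][:,:,::-1].copy()
a=cv2.resize(im[80:250,90:290],None,fx=4,fy=4,interpolation=cv2.INTER_CUBIC); cv2.imwrite("pics/cropbay.png",a[:600,:800])
b=cv2.resize(im[85:235,270:480],None,fx=3.8,fy=3.8,interpolation=cv2.INTER_CUBIC); cv2.imwrite("pics/cropcan.png",b)
# amber quad
hsv=cv2.cvtColor(im,cv2.COLOR_BGR2HSV)
m=cv2.inRange(hsv,(8,150,100),(22,255,255)); m[:90]=0;m[190:]=0;m[:,:90]=0;m[:,200:]=0
k=max(cv2.findContours(m,cv2.RETR_EXTERNAL,cv2.CHAIN_APPROX_NONE)[0],key=cv2.contourArea)
q=cv2.approxPolyDP(k,5,True)[:,0]; print("amber",q.tolist(),cv2.minAreaRect(k))
for p in q: print(ray(c,*p,141).round(1))
# grey knobs by hough
g=cv2.cvtColor(im,cv2.COLOR_BGR2GRAY)
for (x,y) in [(295,133),(400,127),(362,209),(459,192)]:
    s=g[y-14:y+14,x-14:x+14]; s=cv2.resize(s,None,fx=6,fy=6,interpolation=cv2.INTER_CUBIC)
    h=cv2.HoughCircles(s,cv2.HOUGH_GRADIENT,1,60,param1=60,param2=12,minRadius=36,maxRadius=58)
    if h is not None:
        for X,Y,r in h[0][:2]:
            u,v=x-14+(X+.5)/6-.5,y-14+(Y+.5)/6-.5; print(x,y,round(u,1),round(v,1),r/6,ray(c,u,v,114).round(1))
E
```

```text
amber [[159, 97], [96, 130], [121, 176], [183, 141]] ((139.5100555419922, 135.94125366210938), (52.74407196044922, 72.36717987060547), 61.04899978637695)
[682.2 247.9 141. ]
[615.3 376.  141. ]
[518.9 323.7 141. ]
[588.5 198.2 141. ]
295 133 294.0 130.3 6.7999997 [613.1 -29.2 114. ]
400 127 401.7 126.3 6.683333 [ 616.9 -261.9  114. ]
362 209 361.8 207.8 6.933333 [ 442.9 -169.5  114. ]
459 192 457.0 194.5 8.3 [ 466.3 -374.2  114. ]
```

View pics/cropbay.png

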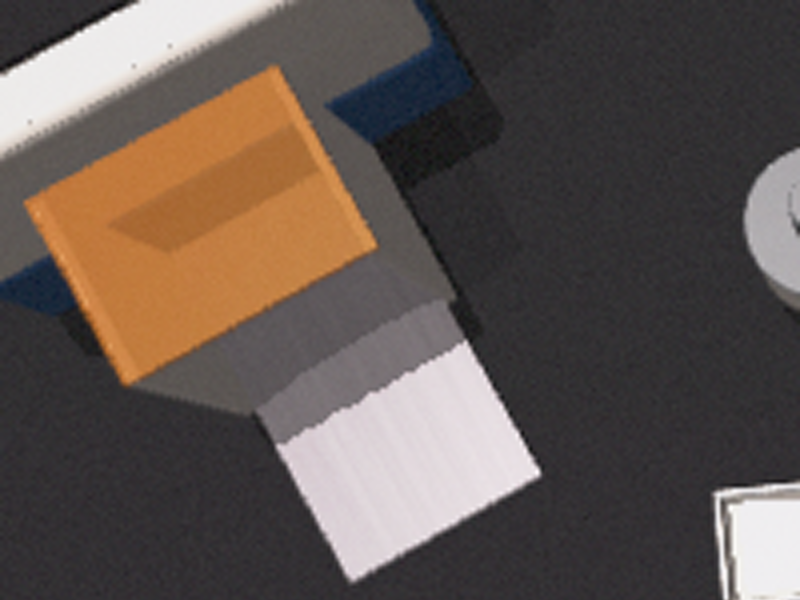

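View pics/cropcan.png

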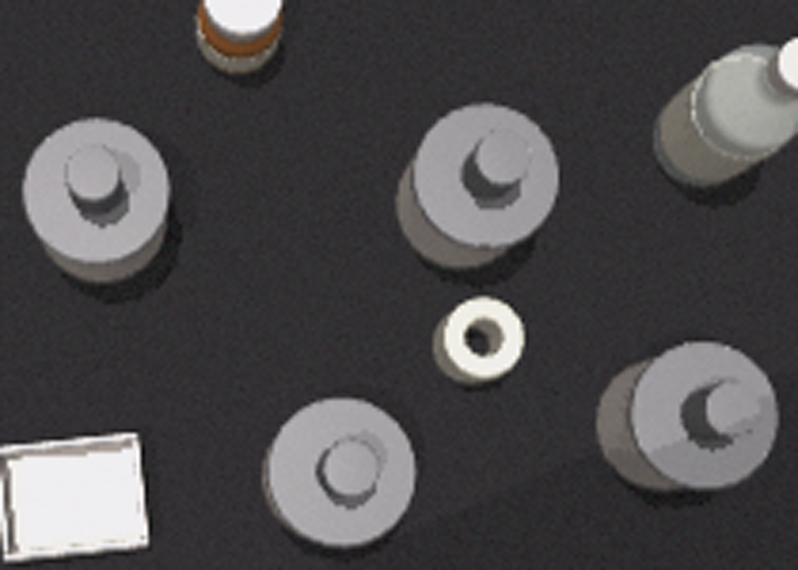

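Run:
```python
from h import *
c=manip.camera("top"); s=manip.camera("scene")
kn=dict(A=(294.7,131.6),B=(402.4,126.3),C=(361.6,208.7),D=(464.2,193.2))
li=dict(A=(295.5,135.3),B=(397.9,131.2),C=(360,209.3),D=(455.4,194.3))
for n in kn:
    k=ray(c,*kn[n],114);l=ray(c,*li[n],74); print(n,k.round(1),l.round(1), "scene knobtop",proj(s,[*l[:2],114]).round(1),"base",proj(s,[*l[:2],0]).round(1))
for p in [(225.2,198.5),(178,225.2)]: print("apron",ray(c,*p,4).round(1))
im=s["pixels"][:,:,::-1]
cv2.imwrite("pics/scrop.png",cv2.resize(im[170:340,200:420],None,fx=3.5,fy=3.5,interpolation=cv2.INTER_CUBIC))
cv2.imwrite("pics/scrop2.png",cv2.resize(im[100:210,350:550],None,fx=4,fy=4,interpolation=cv2.INTER_CUBIC))
for n,p in dict(roofR=(588.5,198.2,141),roofL=(518.9,323.7,141),).items(): print(n,proj(s,p))
```

```text
A [610.3 -30.7 114. ] [612.2 -30.5  74. ] scene knobtop [396.3 192.6] base [390.9 234.8]
B [ 617.  -263.4  114. ] [ 616.6 -263.1   74. ] scene knobtop [344.7 255.2] base [342.5 301.8]
C [ 441.1 -169.   114. ] [ 441.4 -170.8   74. ] scene knobtop [292.3 199.6] base [294.2 242.5]
D [ 468.7 -389.9  114. ] [ 469.7 -386.9   74. ] scene knobtop [229.5 265.9] base [237.4 313.1]
apron [478.2 145.4   4. ]
apron [416.8 258.5   4. ]
roofR [424.27057912 140.09395653]
roofL [415.75883565 118.83760981]
```

View pics/scrop.png

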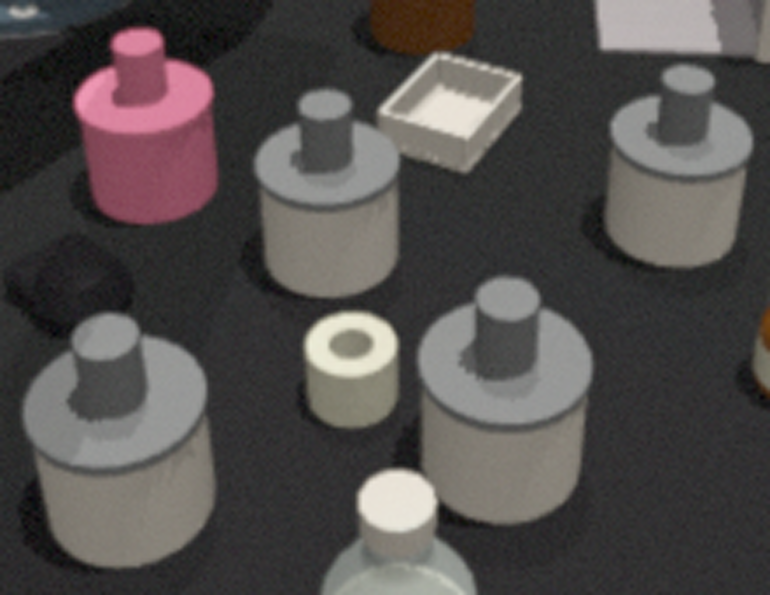

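View pics/scrop2.png

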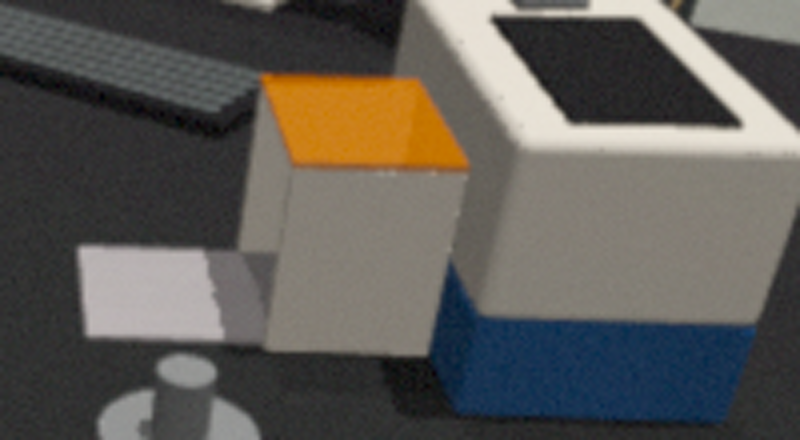

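```bash
cat >> h.py <<'E'
U=29.0
def tgt(az=29.,lean=0.):
    a=np.radians(az); x=np.array([np.cos(a),np.sin(a),0]); y=np.array([np.sin(a),-np.cos(a),0]); z=np.array([0,0,-1.])
    return R.from_matrix(np.c_[x,y,z])*R.from_rotvec([0,lean,0])
def to(p,az=29.,lean=0.,frm=None):
    s=manip.sense(); r0=R.from_quat(s["tcp_rot"]); p0=s["eef_pos"]
    d=r0.inv().apply(np.array(p)-p0)/10; w=(r0.inv()*tgt(az,lean)).as_rotvec()
    print("t",s["time_s"],"tcp",p0.round(1),"F",s["ft_force"].round(2),"gap",round(s["finger_gap"],3)); print("shift cm",d.round(2),"rot",w.round(3))
E
python3 - <<'E'
from h import *
s=manip.camera("scene")
for u,v,z in [(314,315,150),(314,384,5),]: print(ray(s,u,v,z).round(1))
c=manip.camera("top"); print(ray(c,481,101,150).round(1))
to([469.5,-388,180]); to([469.5,-388,88])
E
```

```text
[ 658.5 -423.1  150. ]
[ 661.2 -429.2    5. ]
[ 657.3 -420.3  150. ]
t 0.35 tcp [ 247.8 -573.6  222.3] F [-0.94  0.42 -0.64] gap 1.0
shift cm [27.71 -8.24  4.24] rot [-0.001 -0.    -0.098]
t 0.35 tcp [ 247.8 -573.6  222.3] F [-0.94  0.42 -0.64] gap 1.0
shift cm [27.71 -8.24 13.44] rot [-0.001 -0.    -0.098]
```

```bash
python3 -m crank '[[0,4,-1.2,0.5,0,0,-0.02],[0,8,-2.4,1,0,0,-0.04],[0,12,-3.6,1.5,0,0,-0.06],[0,16,-4.8,2,0,0,-0.08],[0,20,-6,2.5,0,0,-0.098],[0,24,-7.1,3.2,0,0,-0.098],[0,27.7,-8.2,4.2,0,0,-0.098],[0,27.7,-8.2,5.2,0,0,-0.098],[0,27.7,-8.2,6.2,0,0,-0.098],[0,27.7,-8.2,6.2,0,0,-0.098]]'
python3 - <<'E'
from h import *
cv2.imwrite("pics/w1.png",manip.camera("wrist")["pixels"][:,:,::-1])
to([469.5,-388,88])
E
```

```text
time_s: 1.35
eef_pos: [468.2, -388.4, 158.9]
tcp_rot: [0.968, 0.25, -0.001, -0.001]
ft_force: [-0.3, 0.5, -0.9]
finger_gap: 0.997
t 1.4 tcp [ 468.4 -389.1  159.7] F [ 0.4   0.04 -0.38] gap 0.997
shift cm [ 0.15 -0.03  7.17] rot [-0.002  0.001 -0.002]
```

View pics/w1.png

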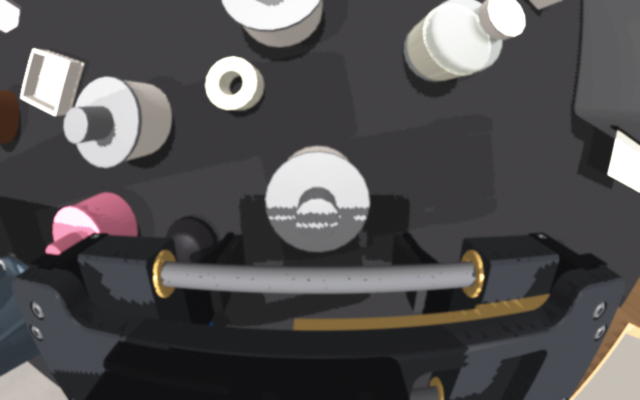

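The wrist view shows canister D at (318,200), laterally midway between the two fingers, with the roll at (235,83) and the bottle at (455,40), both clear. I'll descend and grip.

```bash
python3 -m crank '[[0,0.15,0,2,0,0,0],[0,0.15,0,4,0,0,0],[0,0.15,0,5.5,0,0,0],[0,0.15,0,6.5,0,0,0],[0,0.15,0,7.1,0,0,0],[0,0.15,0,7.1,0,0,0],[1,0.15,0,7.1,0,0,0],[1,0.15,0,7.1,0,0,0],[1,0.15,0,7.1,0,0,0],[1,0.15,0,7.1,0,0,0]]'; python3 -m crank '[[1,0,0,0,0,0,0],[1,0,0,0,0,0,0],[1,0,0,0,0,0,0],[1,0,0,-0.5,0,0,0],[1,0,0,-1.2,0,0,0],[1,0,0,-2,0,0,0],[1,0,0,-2.5,0,0,0],[1,0,0,-2.5,0,0,0],[1,0,0,-2.5,0,0,0],[1,0,0,-2.5,0,0,0]]'
python3 -c "
from h import *
for i in range(3):
  manip.camera('top');print(manip.sense()['ft_force'].round(2))"
```

```text
time_s: 2.4
eef_pos: [471.2, -388.0, 90.1]
tcp_rot: [0.968, 0.25, 0.0, 0.0]
ft_force: [0.0, 0.9, 0.3]
finger_gap: 0.718
time_s: 3.4
eef_pos: [470.7, -387.6, 114.3]
tcp_rot: [0.968, 0.25, -0.0, -0.0]
ft_force: [-0.3, -0.2, -5.3]
finger_gap: 0.36
[ 0.21  0.21 -5.7 ]
[ 0.63 -0.47 -5.63]
[-0.05  0.07 -6.28]
```

D weighs about 5.3 N (≈0.55 kg). That is inside the loaded range, and an empty one would pull about 2 N. So D is the heavy one. I'll raise it and carry it over to the bay.

Run:
```python
from h import *
to([522,243.5,235])
```

```text
t 3.55 tcp [ 470.8 -387.7  114.2] F [-0.05  0.07 -6.28] gap 0.361
shift cm [ 35.06 -52.74 -12.05] rot [-0.001  0.    -0.   ]
```

```bash
python3 -m crank '[[1,0,0,-1,0,0,0],[1,0,0,-3,0,0,0],[1,0,0,-5.5,0,0,0],[1,0,0,-8,0,0,0],[1,0,0,-10.5,0,0,0],[1,0.7,-1,-12.2,0,0,0],[1,2.1,-3.2,-12.2,0,0,0],[1,3.9,-5.8,-12.2,0,0,0],[1,5.8,-8.8,-12.2,0,0,0],[1,7.8,-11.8,-12.2,0,0,0]]' && python3 -m crank '[[1,2,-3,0,0,0,0],[1,4,-6,0,0,0,0],[1,6,-9,0,0,0,0],[1,8,-12,0,0,0,0],[1,10,-15,0,0,0,0],[1,12,-18,0,0,0,0],[1,14,-21,0,0,0,0],[1,15.8,-23.7,0,0,0,0],[1,17.5,-26.3,0,0,0,0],[1,19.2,-29,0,0,0,0]]'
python3 - <<'E'
from h import *
to([522,243.5,235])
E
```

```text
time_s: 4.55
eef_pos: [481.3, -244.4, 236.7]
tcp_rot: [0.968, 0.25, -0.0, -0.001]
ft_force: [1.4, 0.7, -6.6]
finger_gap: 0.361
time_s: 5.55
eef_pos: [508.4, 101.9, 236.9]
tcp_rot: [0.968, 0.25, -0.0, -0.0]
ft_force: [1.0, -0.4, -5.9]
finger_gap: 0.36
t 5.55 tcp [508.4 101.9 236.9] F [ 0.97 -0.38 -5.9 ] gap 0.36
shift cm [  8.06 -11.72   0.19] rot [-0.001  0.     0.   ]
```

```bash
python3 -m crank '[[1,1.8,-2.6,0,0,0,0],[1,3.4,-5,0,0,0,0],[1,5,-7.3,0,0,0,0],[1,6.3,-9.2,0,0,0,0],[1,7.2,-10.4,0,0,0,0],[1,7.6,-11,0,0,0,0],[1,7.6,-11,0,0,0,0],[1,7.6,-11,0,0,0,0],[1,7.6,-11,0,0,0,0],[1,7.6,-11,0,0,0,0]]'
python3 - <<'E'
from h import *
im=manip.camera("top"); cv2.imwrite("pics/t2.png",im["pixels"][:,:,::-1]);cv2.imwrite("pics/s2.png",manip.camera("scene")["pixels"][:,:,::-1])
to([522,243.5,97])
E
```

```text
time_s: 6.55
eef_pos: [522.7, 232.0, 236.5]
tcp_rot: [0.968, 0.25, -0.0, 0.0]
ft_force: [-0.1, -0.5, -5.4]
finger_gap: 0.357
t 6.65 tcp [522.8 232.2 236.6] F [-0.65  0.23 -5.65] gap 0.362
shift cm [ 0.48 -1.02 13.96] rot [ 0.     0.    -0.001]
```

View pics/s2.png

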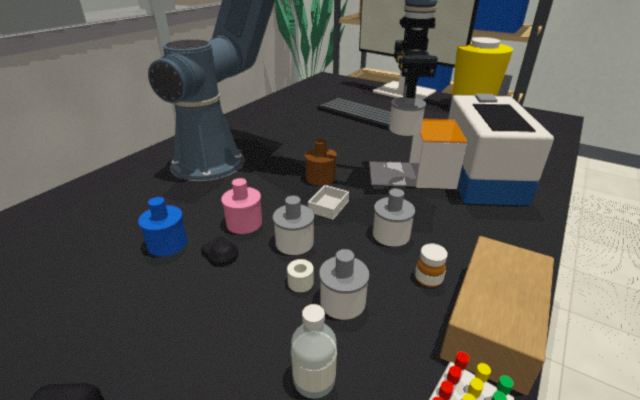

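The scene picture shows can D at (407,117), held upright above the apron. The other three cans and the bystanders haven't moved. I have to come down further out so the lid clears the roof, with the axis about 54 mm in front of the mouth.

Run:
```python
from h import *
to([505.5,234.4,235]);to([505.5,234.4,97])
```

```text
t 6.65 tcp [522.8 232.2 236.6] F [-0.65  0.23 -5.65] gap 0.362
shift cm [-1.41 -1.02  0.16] rot [ 0.     0.    -0.001]
t 6.65 tcp [522.8 232.2 236.6] F [-0.65  0.23 -5.65] gap 0.362
shift cm [-1.4  -1.02 13.96] rot [ 0.     0.    -0.001]
```

```bash
python3 -m crank '[[1,-0.7,-0.5,0,0,0,0],[1,-1.4,-1,0,0,0,0],[1,-1.4,-1,2,0,0,0],[1,-1.4,-1,4.5,0,0,0],[1,-1.4,-1,7,0,0,0],[1,-1.4,-1,9.5,0,0,0],[1,-1.4,-1,11.5,0,0,0],[1,-1.4,-1,12.8,0,0,0],[1,-1.4,-1,13.3,0,0,0],[1,-1.4,-1,13.3,0,0,0]]'
python3 - <<'E'
from h import *
cv2.imwrite("pics/s3.png",cv2.resize(manip.camera("scene")["pixels"][80:220,330:550,::-1],None,fx=3.5,fy=3.5))
to([505.5,234.4,94])
E
```

```text
time_s: 7.65
eef_pos: [505.3, 235.0, 103.4]
tcp_rot: [0.968, 0.25, -0.0, -0.0]
ft_force: [1.0, -0.3, -5.7]
finger_gap: 0.36
t 7.7 tcp [506.  235.1 104.1] F [ 0.06  0.34 -5.63] gap 0.359
shift cm [-0.07  0.04  1.01] rot [ 0.    -0.001 -0.   ]
```

View pics/s3.png

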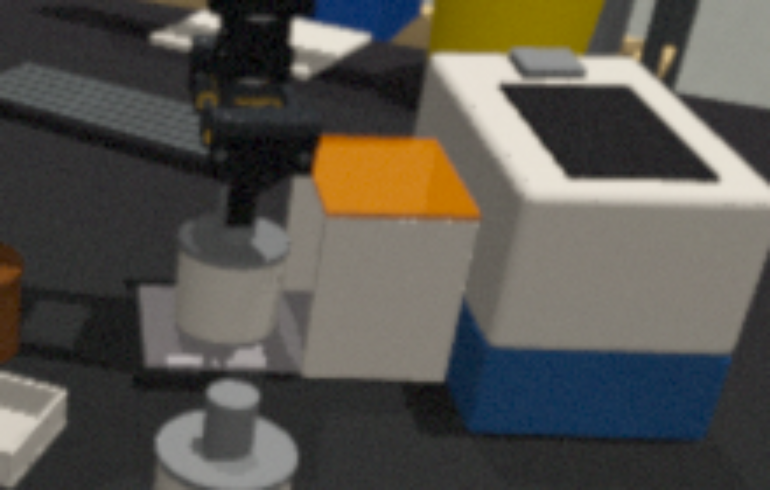

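The can is upright just above the apron at crop (230,290) and clear of the roof. I'll lower the last 10 mm slowly.

```bash
python3 -m crank '[[1,0,0,0.3,0,0,0],[1,0,0,0.5,0,0,0],[1,0,0,0.6,0,0,0],[1,0,0,0.7,0,0,0],[1,0,0,0.8,0,0,0],[1,0,0,0.9,0,0,0],[1,0,0,0.95,0,0,0],[1,0,0,1,0,0,0],[1,0,0,1,0,0,0],[1,0,0,1,0,0,0]]'
```

```text
time_s: 8.7
eef_pos: [505.8, 235.4, 96.8]
tcp_rot: [0.968, 0.25, 0.001, -0.0]
ft_force: [-5.8, 0.2, 16.1]
finger_gap: 0.356
```

```bash
python3 -m crank '[[1,0,0,-0.1,0,0,0],[1,0,0,-0.2,0,0,0],[1,0,0,-0.2,0,0,0],[0.3,0,0,-0.2,0,0,0],[0,0,0,-0.2,0,0,0],[0,0,0,-0.2,0,0,0],[0,0,0,-0.2,0,0,0],[0,0,0,-0.2,0,0,0],[0,0,0,-0.2,0,0,0],[0,0,0,-0.2,0,0,0]]'; python3 -m crank '[[0,0,0,-1,0,0,0],[0,0,0,-3,0,0,0],[0,0,0,-5,0,0,0],[0,0,0,-7,0,0,0],[0,-3,0,-8,0,0,0],[0,-6,0,-8,0,0,0],[0,-9,0,-8,0,0,0],[0,-12,0,-8,0,0,0],[0,-14,0,-8,0,0,0],[0,-14,0,-8,0,0,0]]'
python3 - <<'E'
from h import *
c=manip.camera("top"); cv2.imwrite("pics/t4.png",cv2.resize(c["pixels"][60:260,60:320,::-1],None,fx=3,fy=3))
cv2.imwrite("pics/s4.png",cv2.resize(manip.camera("scene")["pixels"][80:220,330:550,::-1],None,fx=3.5,fy=3.5))
to([505.5,234.4,94])
E
```

```text
time_s: 9.7
eef_pos: [505.6, 234.9, 95.5]
tcp_rot: [0.968, 0.25, -0.0, 0.0]
ft_force: [-0.6, -0.8, 0.1]
finger_gap: 0.911
time_s: 10.7
eef_pos: [380.0, 166.3, 176.0]
tcp_rot: [0.968, 0.25, -0.001, -0.0]
ft_force: [0.8, -0.5, 0.4]
finger_gap: 1.001
t 10.8 tcp [384.5 167.3 176.3] F [ 0.28 -0.33 -0.3 ] gap 1.003
shift cm [13.81 -0.02  8.28] rot [ 0.001 -0.003 -0.001]
```

View pics/s4.png

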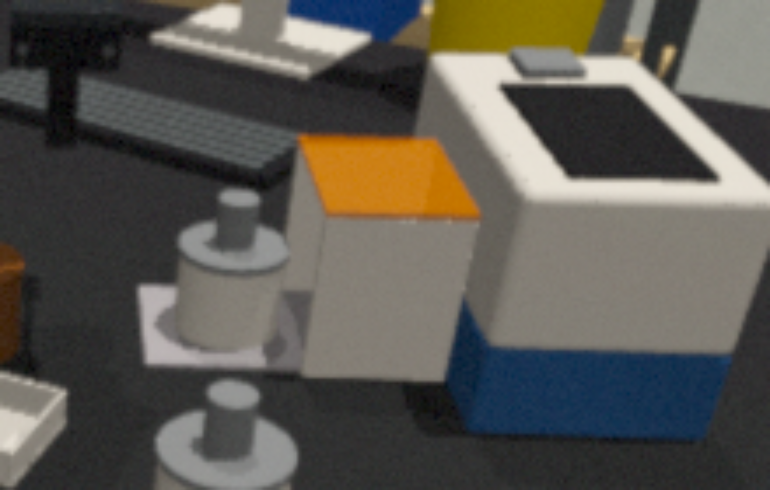

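View pics/t4.png

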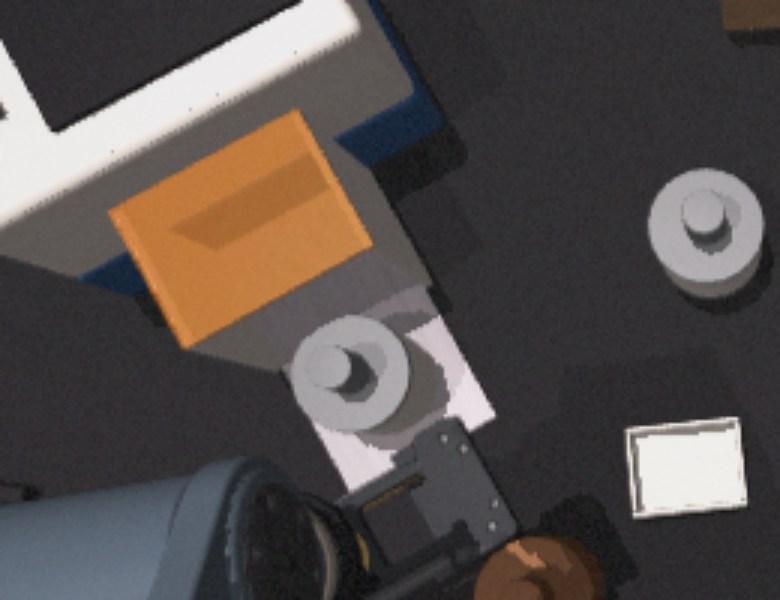

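Run:
```python
from h import *
c=manip.camera("top")
b=ray(c,238,259,74); print(b.round(1)); u=np.array([np.cos(np.radians(29)),np.sin(np.radians(29))]); v=np.array([-u[1],u[0]])
M=np.array([552.5,260.5]); d=b[:2]-M; print("brown in bay",d@u,d@v)
d=np.array([505.6,235])-M; print("can in bay",d@u,d@v)
print("lid est", ray(c,60+351/3,60+373/3,78), ray(c,60+330/3,60+367/3,118))
for dx in (-135,): print(M+dx*u)
to([*(M-140*u),150],29,0.52); to([*(M-140*u),40],29,0.52)
```

```text
[338.8 101.5  74. ]
brown in bay -263.95546575125 -35.49054599654412
can in bay -53.38230958111923 0.4347686574986057
lid est [506.60685575 233.68024289  78.        ] [506.41472593 233.44915618 118.        ]
[434.42633954 195.05070127]
t 10.85 tcp [385.2 167.5 176.3] F [-0.2   0.71  0.75] gap 0.998
shift cm [ 5.14 -0.03  2.65] rot [ 0.001  0.517 -0.   ]
t 10.85 tcp [385.2 167.5 176.3] F [-0.2   0.71  0.75] gap 0.998
shift cm [ 5.1  -0.04 13.65] rot [ 0.001  0.517 -0.   ]
```

```bash
python3 -m crank '[[0.5,1,0,0,0,0.13,0],[0.5,2.5,0,0,0,0.26,0],[0.5,4,0,1,0,0.39,0],[0.5,5.5,0,2,0,0.5,0],[0.5,6.5,0,3,0,0.55,0],[0.5,7.2,0,4,0,0.55,0],[0.5,7.2,0,5,0,0.55,0],[0.5,7.2,0,6,0,0.55,0],[0.5,7.2,0,6,0,0.55,0],[0.5,7.2,0,6,0,0.55,0]]'
python3 - <<'E'
from h import *
cv2.imwrite("pics/s5.png",cv2.resize(manip.camera("scene")["pixels"][40:220,280:550,::-1],None,fx=2.9,fy=2.9))
u=np.array([np.cos(np.radians(29)),np.sin(np.radians(29))]);M=np.array([552.5,260.5])
s=manip.sense(); d=s["eef_pos"][:2]-M; print("tip in bay",d@u,d@[-u[1],u[0]])
to([*(M-117*u),29],29,0.55)
E
```

```text
time_s: 11.85
eef_pos: [446.3, 215.0, 128.5]
tcp_rot: [0.929, 0.246, 0.262, -0.088]
ft_force: [0.1, 0.3, -0.2]
finger_gap: 0.498
tip in bay -115.85634344340511 11.153816662447394
t 11.9 tcp [445.8 214.1 127.1] F [ 0.09 -1.34 -0.61] gap 0.498
shift cm [-5.26  1.44  8.22] rot [-0.039 -0.005 -0.001]
```

View pics/s5.png

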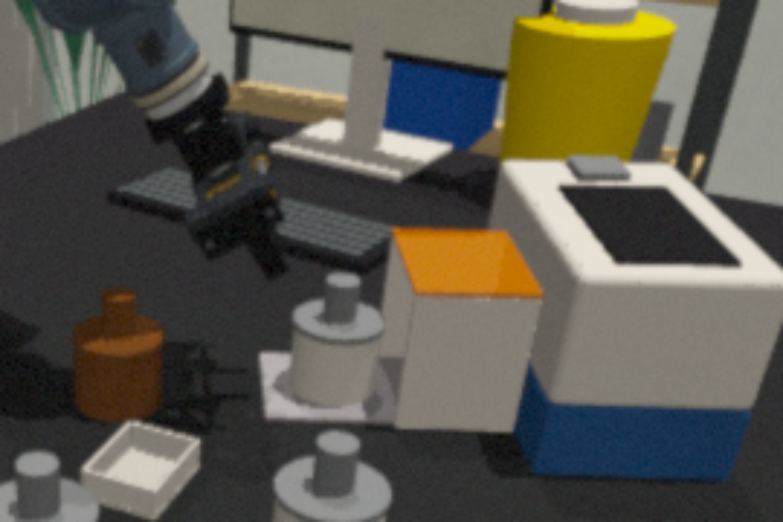

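```bash
python3 -m crank '[[0.5,0,0,0,0,0,0],[0.5,0,0,0,0,0,0],[0.5,0,0,0,0,0,0],[0.5,0,0,0,0,0,0],[0.5,0,0,0,0,0,0],[0.5,0,0,0,0,0,0],[0.5,0,0,0,0,0,0],[0.5,0,0,0,0,0,0],[0.5,0,0,0,0,0,0],[0.5,0,0,0,0,0,0]]'
python3 - <<'E'
from h import *
u=np.array([np.cos(np.radians(29)),np.sin(np.radians(29))]);M=np.array([552.5,260.5])
s=manip.sense(); d=s["eef_pos"][:2]-M; print("tip in bay",d@u,d@[-u[1],u[0]],s["joint_pos"].round(2))
to([*(M-117*u),120],29,0.55);to([*(M-117*u),28],29,0.55)
E
```

```text
time_s: 12.9
eef_pos: [443.6, 214.9, 128.7]
tcp_rot: [0.929, 0.246, 0.26, -0.089]
ft_force: [-0.2, -0.2, -0.6]
finger_gap: 0.504
tip in bay -117.34365283298828 12.914421117019378 [ 0.05  0.49  2.27  1.94  0.3  -0.78]
t 12.9 tcp [443.6 214.9 128.7] F [-0.23 -0.21 -0.56] gap 0.504
shift cm [-0.43  1.32  0.71] rot [-0.043 -0.005 -0.001]
t 12.9 tcp [443.6 214.9 128.7] F [-0.23 -0.21 -0.56] gap 0.504
shift cm [-5.28  1.66  8.52] rot [-0.043 -0.005 -0.001]
```

Leaning this close to the base puts the wrist near its singularity (j5 ≈ 0.3). I'll start the push upright with the fingers shut, then lean as the reach grows.

Run:
```python
from h import *
u=np.array([np.cos(np.radians(29)),np.sin(np.radians(29))]);M=np.array([552.5,260.5])
to([*(M-120*u),128],29,0.)
```

```text
t 12.9 tcp [443.6 214.9 128.7] F [-0.23 -0.21 -0.56] gap 0.504
shift cm [-0.26  1.29 -0.13] rot [-0.042 -0.555  0.011]
```

```bash
python3 -m crank '[[1,0,0.2,0,-0.005,-0.1,0],[1,-0.1,0.4,0,-0.01,-0.2,0],[1,-0.1,0.6,0,-0.02,-0.3,0],[1,-0.2,0.8,0,-0.03,-0.4,0],[1,-0.2,1,0,-0.04,-0.5,0.01],[1,-0.26,1.29,-0.1,-0.042,-0.555,0.011],[1,-0.26,1.29,-0.1,-0.042,-0.555,0.011],[1,-0.26,1.29,-0.1,-0.042,-0.555,0.011],[1,-0.26,1.29,-0.1,-0.042,-0.555,0.011],[1,-0.26,1.29,-0.1,-0.042,-0.555,0.011]]'
cat >> h.py <<'E'
u=np.array([np.cos(np.radians(29)),np.sin(np.radians(29))]);M=np.array([552.5,260.5])
def bay(x,y,z): return [*(M+x*u+y*np.array([-u[1],u[0]])),z]
def tip():
    s=manip.sense(); d=s["eef_pos"][:2]-M; print("tip in bay",(d@u).round(1),(d@[-u[1],u[0]]).round(1),s["eef_pos"][2].round(1),s["joint_pos"].round(2))
E
python3 - <<'E'
from h import *
tip(); to(bay(-120,0,28),29,0.)
E
```

```text
time_s: 13.9
eef_pos: [450.3, 202.7, 128.5]
tcp_rot: [0.968, 0.25, 0.001, 0.002]
ft_force: [-0.2, -0.4, 0.4]
finger_gap: 0.003
tip in bay -117.4 -1.0 128.5 [ 0.2   0.5   1.85 -0.01  0.79  1.27]
t 13.9 tcp [450.3 202.7 128.5] F [-0.15 -0.42  0.4 ] gap 0.003
shift cm [-0.27 -0.14 10.05] rot [ 0.004 -0.001  0.   ]
```

```bash
python3 -m crank '[[1,-0.4,-0.1,1,0,0.05,0],[1,-0.4,-0.1,2,0,0.1,0],[1,-0.4,-0.1,3,0,0.15,0],[1,-0.4,-0.1,4,0,0.2,0],[1,-0.4,-0.1,5.5,0,0.25,0],[1,-0.4,-0.1,7,0,0.25,0],[1,-0.4,-0.1,8.5,0,0.25,0],[1,-0.4,-0.1,9.5,0,0.25,0],[1,-0.4,-0.1,9.9,0,0.25,0],[1,-0.4,-0.1,9.9,0,0.25,0]]'
python3 - <<'E'
from h import *
tip(); to(bay(-60,0,28),29,0.4)
cv2.imwrite("pics/s6.png",cv2.resize(manip.camera("scene")["pixels"][40:220,280:550,::-1],None,fx=2.9,fy=2.9))
E
```

```text
time_s: 14.9
eef_pos: [443.3, 201.3, 28.0]
tcp_rot: [0.961, 0.248, 0.12, -0.031]
ft_force: [-0.1, -0.1, 0.7]
finger_gap: 0.006
tip in bay -124.2 1.1 28.0 [0.14 0.68 2.11 0.65 0.15 0.56]
t 14.9 tcp [443.3 201.3  28. ] F [-0.14 -0.09  0.65] gap 0.006
shift cm [6.23 0.11 1.58] rot [-0.001  0.151 -0.001]
```

View pics/s6.png

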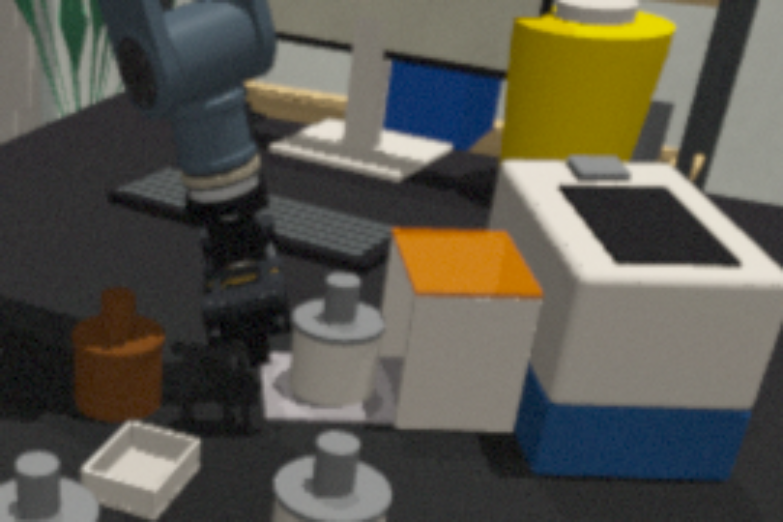

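The gripper is behind the can (tips near crop (255,360)), clear of the brown look-alike and the knob. I'll push slowly, keeping the lean at 0.25 for now.

```bash
python3 -m crank '[[1,0.6,0.1,0.15,0,0,0],[1,1.2,0.1,0.3,0,0,0],[1,1.8,0.1,0.45,0,0,0],[1,2.4,0.1,0.6,0,0,0],[1,3,0.1,0.75,0,0,0],[1,3.7,0.1,0.93,0,0,0],[1,4.4,0.1,1.1,0,0,0],[1,5.2,0.1,1.3,0,0,0],[1,5.8,0.1,1.47,0,0,0],[1,6.2,0.1,1.58,0,0,0]]'
python3 - <<'E'
from h import *
tip(); to(bay(-60,0,28),29,0.4); to(bay(-30,0,28),29,0.4);to(bay(-12,0,28),29,0.45)
cv2.imwrite("pics/s7.png",cv2.resize(manip.camera("scene")["pixels"][40:220,280:550,::-1],None,fx=2.9,fy=2.9))
E
```

```text
time_s: 15.95
eef_pos: [496.7, 231.1, 28.8]
tcp_rot: [0.961, 0.249, 0.117, -0.032]
ft_force: [-5.9, -3.7, 5.7]
finger_gap: 0.009
tip in bay -63.0 1.4 28.8 [0.19 0.7  1.95 0.3  0.27 0.97]
t 15.95 tcp [496.7 231.1  28.8] F [-5.85 -3.71  5.71] gap 0.009
shift cm [0.28 0.14 0.15] rot [-0.003  0.156  0.001]
t 15.95 tcp [496.7 231.1  28.8] F [-5.85 -3.71  5.71] gap 0.009
shift cm [3.19 0.14 0.87] rot [-0.003  0.156  0.001]
t 15.95 tcp [496.7 231.1  28.8] F [-5.85 -3.71  5.71] gap 0.009
shift cm [4.94 0.15 1.31] rot [-0.003  0.206  0.001]
```

View pics/s7.png

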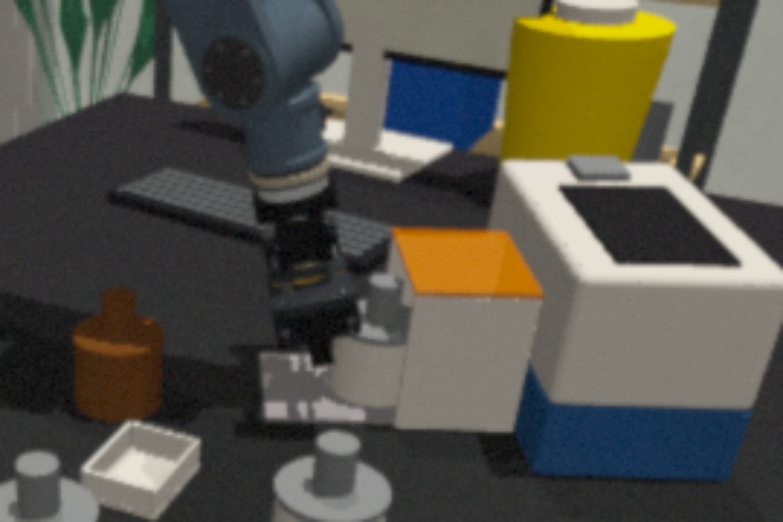

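Can D is sliding upright, with its knob at crop (385,300) nearing the mouth. I'll keep going and add lean.

```bash
python3 -m crank '[[1,0.4,0.1,0.1,0,0.01,0],[1,0.8,0.1,0.2,0,0.02,0],[1,1.2,0.1,0.3,0,0.04,0],[1,1.6,0.1,0.4,0,0.06,0],[1,2,0.1,0.5,0,0.08,0],[1,2.4,0.1,0.6,0,0.1,0],[1,2.8,0.1,0.75,0,0.12,0],[1,3.1,0.1,0.85,0,0.14,0],[1,3.2,0.1,0.87,0,0.155,0],[1,3.2,0.1,0.87,0,0.155,0]]'
python3 - <<'E'
from h import *
tip(); to(bay(-20,0,28),29,0.48); to(bay(-8,0,28),29,0.48)
E
```

```text
time_s: 17.0
eef_pos: [528.3, 246.5, 28.0]
tcp_rot: [0.949, 0.245, 0.194, -0.051]
ft_force: [-2.2, -1.2, -1.6]
finger_gap: 0.006
tip in bay -27.9 -0.5 28.0 [0.18 0.73 1.99 1.25 0.14 0.02]
t 17.0 tcp [528.3 246.5  28. ] F [-2.19 -1.16 -1.63] gap 0.006
shift cm [ 0.73 -0.05  0.31] rot [-0.001  0.077 -0.001]
t 17.0 tcp [528.3 246.5  28. ] F [-2.19 -1.16 -1.63] gap 0.006
shift cm [ 1.83 -0.05  0.78] rot [-0.001  0.077 -0.001]
```

```bash
python3 -m crank '[[1,0,0,0,0,0.02,0],[1,0,0,0,0,0.04,0],[1,0.1,0,0.05,0,0.06,0],[1,0.3,0,0.13,0,0.08,0],[1,0.5,0,0.2,0,0.1,0],[1,0.7,0,0.3,0,0.1,0],[1,0.9,0,0.38,0,0.1,0],[1,1.1,0,0.47,0,0.1,0],[1,1.3,0,0.55,0,0.1,0],[1,1.5,0,0.64,0,0.1,0]]'
python3 - <<'E'
from h import *
tip(); to(bay(-10,0,28),29,0.5); to(bay(-3,0,28),29,0.52)
cv2.imwrite("pics/s8.png",cv2.resize(manip.camera("scene")["pixels"][40:220,280:550,::-1],None,fx=2.9,fy=2.9))
cv2.imwrite("pics/t8.png",cv2.resize(manip.camera("top")["pixels"][60:260,60:320,::-1],None,fx=3,fy=3))
E
```

```text
time_s: 18.0
eef_pos: [544.3, 254.7, 28.4]
tcp_rot: [0.937, 0.243, 0.242, -0.062]
ft_force: [-2.7, -1.3, -1.4]
finger_gap: 0.002
tip in bay -10.0 -1.1 28.4 [ 0.17  0.76  2.01  2.16  0.19 -0.89]
t 18.0 tcp [544.3 254.7  28.4] F [-2.68 -1.28 -1.38] gap 0.002
shift cm [-0.02 -0.11  0.03] rot [ 0.    -0.005  0.   ]
t 18.0 tcp [544.3 254.7  28.4] F [-2.68 -1.28 -1.38] gap 0.002
shift cm [ 0.59 -0.11  0.37] rot [0.    0.015 0.   ]
```

View pics/s8.png

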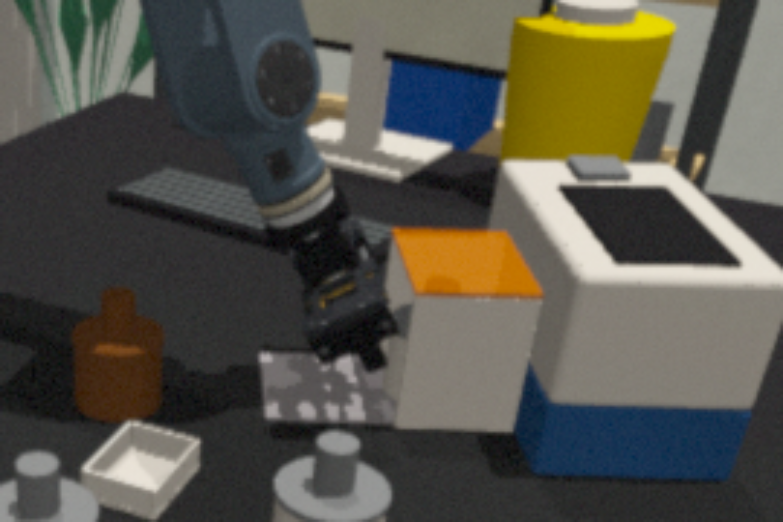

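View pics/t8.png

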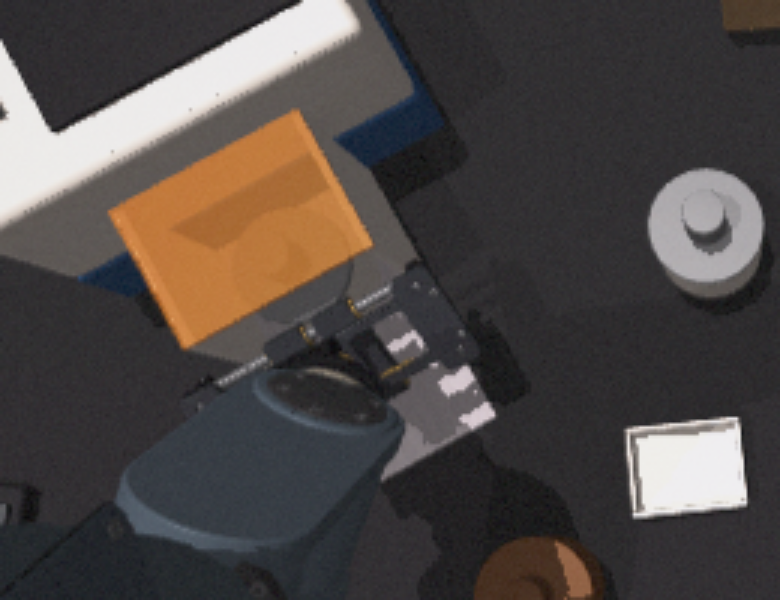

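Run:
```python
from h import *
c=manip.camera("top")
p=ray(c,60+293/3,60+264/3,78); d=p[:2]-M; print(d@u,d@[-u[1],u[0]])
for x,y in ((30,0),(40,0),(45,0)):
    q=bay(x,y,78); print(x,[(3*(proj(c,[q[0]+44*np.cos(t),q[1]+44*np.sin(t),78])-60)).round(0).tolist() for t in np.radians([0,90,180,270])])
```

```text
39.837499007901876 -3.5450863951583425
30 [[296.0, 219.0], [235.0, 279.0], [295.0, 336.0], [355.0, 276.0]]
40 [[289.0, 208.0], [229.0, 267.0], [288.0, 325.0], [348.0, 265.0]]
45 [[286.0, 202.0], [226.0, 262.0], [285.0, 319.0], [345.0, 259.0]]
```

The lid shows through the amber roof, centred near crop (293,264), which puts the axis about 40 mm inside. I'll push 6 mm more for margin, with a bit more lean.

```bash
python3 -m crank '[[1,0,0,0,0,0.02,0],[1,0,0,0,0,0.04,0],[1,0,0,0,0,0.06,0],[1,0.1,0,0.06,0,0.06,0],[1,0.2,0,0.11,0,0.06,0],[1,0.3,0,0.17,0,0.06,0],[1,0.4,0,0.22,0,0.06,0],[1,0.5,0,0.28,0,0.06,0],[1,0.55,0,0.3,0,0.06,0],[1,0.55,0,0.3,0,0.06,0]]'
python3 - <<'E'
from h import *
tip(); to(bay(-60,0,28),29,0.56)
E
```

```text
time_s: 19.15
eef_pos: [548.9, 257.5, 28.5]
tcp_rot: [0.93, 0.241, 0.27, -0.07]
ft_force: [-4.2, -2.3, 2.0]
finger_gap: 0.003
tip in bay -4.6 -0.9 28.5 [ 0.16  0.78  2.04  2.42  0.28 -1.16]
t 19.15 tcp [548.9 257.5  28.5] F [-4.21 -2.31  2.01] gap 0.003
shift cm [-4.71 -0.09 -2.93] rot [ 0.    -0.004  0.   ]
```

```bash
python3 -m crank '[[1,-0.5,0,-0.3,0,0,0],[1,-1.1,0,-0.7,0,0,0],[1,-1.8,0,-1.1,0,0,0],[1,-2.6,0,-1.6,0,0,0],[1,-3.4,0,-2.1,0,0,0],[1,-4.2,0,-2.6,0,0,0],[1,-4.7,0,-2.9,0,0,0],[1,-4.7,0,-2.9,0,0,0],[1,-4.7,0,-2.9,0,0,0],[1,-4.7,0,-2.9,0,0,0]]'
python3 - <<'E'
from h import *
tip(); to(bay(-70,0,170),29,0.56)
E
```

```text
time_s: 20.15
eef_pos: [502.2, 231.1, 27.9]
tcp_rot: [0.929, 0.241, 0.271, -0.07]
ft_force: [-0.3, -0.4, 0.5]
finger_gap: 0.003
tip in bay -58.3 -1.3 27.9 [ 0.11  0.78  2.18  2.59  0.4  -1.39]
t 20.15 tcp [502.2 231.1  27.9] F [-0.32 -0.37  0.49] gap 0.003
shift cm [  6.64  -0.12 -12.61] rot [ 0.    -0.007  0.001]
```

```bash
python3 -m crank '[[1,0.6,0,-1.2,0,0,0],[1,1.4,0,-2.6,0,0,0],[1,2.2,0,-4.2,0,0,0],[1,3,0,-5.8,0,0,0],[1,3.8,0,-7.4,0,0,0],[1,4.6,0,-9,0,0,0],[1,5.4,0,-10.6,0,0,0],[1,6.2,0,-12,0,0,0],[1,6.6,0,-12.6,0,0,0],[1,6.6,0,-12.6,0,0,0]]'
python3 - <<'E'
from h import *
tip()
cv2.imwrite("pics/s9.png",manip.camera("scene")["pixels"][:,:,::-1])
c=manip.camera("top");cv2.imwrite("pics/t9.png",c["pixels"][:,:,::-1]); cv2.imwrite("pics/t9c.png",cv2.resize(c["pixels"][60:210,60:260,::-1],None,fx=4,fy=4))
E
```

```text
time_s: 21.15
eef_pos: [491.9, 225.6, 171.4]
tcp_rot: [0.929, 0.241, 0.272, -0.069]
ft_force: [-0.3, 0.1, 0.1]
finger_gap: 0.004
tip in bay -69.9 -1.1 171.4 [ 0.1   0.4   2.13  1.23  0.23 -0.  ]
```

View pics/s9.png

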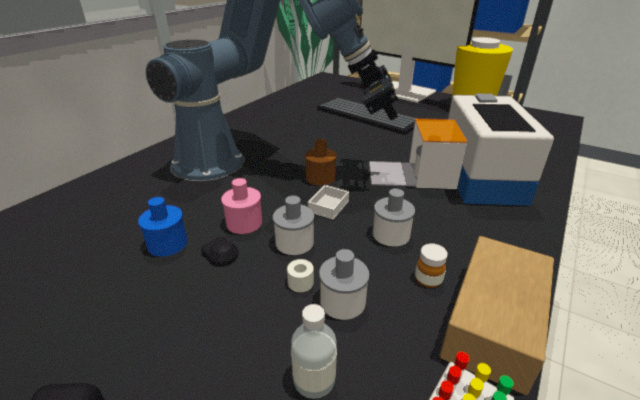

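View pics/t9c.png

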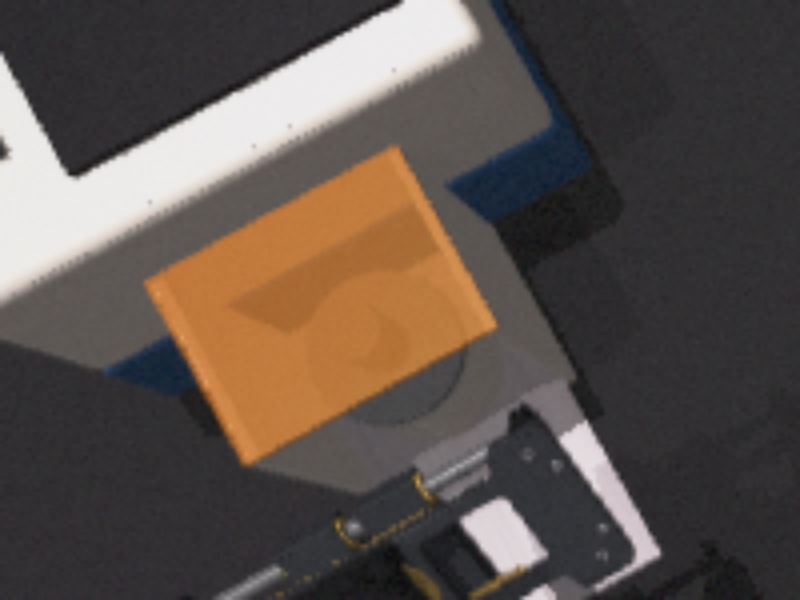

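View pics/t9.png

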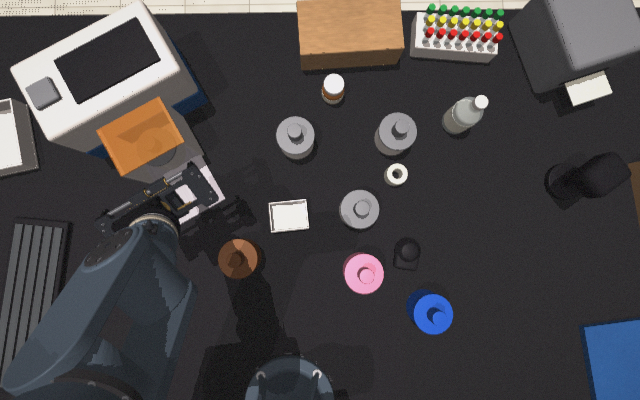

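Run:
```python
from h import *
c=manip.camera("top")
for x,y,z in ((387,347,78),(370,333,118)):
    p=ray(c,60+x/4,60+y/4,z); d=p[:2]-M; print(d@u,d@[-u[1],u[0]])
s=manip.sense(); print(s["dq"].round(3),s["ft_force"].round(2),s["time_s"])
```

```text
43.33841699290024 -3.145237215620281
38.242112430619635 -9.621388732602615
[-0.002  0.014  0.005 -0.01  -0.     0.013] [ 0.64  0.16 -0.12] 21.3
```

```bash
python3 -c "
from cell import manip
print(manip.hand_in())"
```

```text
the job is handed in; nothing more can be done
None
```

The heavy canister is in the bay under the amber roof, the gripper has let go and backed off, and the job is handed in at about 21 s. No verdict is reported at hand-in, so what follows rests on my own checks.

- **Finding the heavy one:** I lifted only one canister, the one that stood at about (470, −388) mm. It pulled about 5.3–5.9 N at the wrist, roughly 0.55 kg. An empty one would pull about 2 N, so I left the other three untouched and did not weigh them to compare.
- **Placing it:** I stood it on the apron about 53 mm in front of the mouth. I then pushed it in low down with the fingers shut, adding lean as the arm reached further.
- **Where it ended up:** the last top view, through the roof, puts the lid centre about 43 mm inside the mouth and 3 mm off the middle line. The fingertip position at the end of the push suggests about 45 mm. A rougher reading of the knob gave 38 mm in and 10 mm off. All are within the limits.
- **The rest of the scene:** by eye, the other three canisters and the bystanders look unmoved in the last pictures. The wrist force was near zero, so the robot was touching nothing.
- **What went wrong:** my first leaning approach ran close to a wrist singularity and drifted about 12 mm sideways in free air. I backed out and started the push closer to upright. The touchdown on the apron briefly read 16 N, well under the limits.

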